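# Shut the hearing-aid charger and hold its reset slide at the mark

## Task

Push the open flap of the rose-gold hearing-aid charger shut until it clicks home on its catch, and take the hand off it. Then take the upright grip of the charger's spring-return reset slide, pull it out until its side pointers are level with the ridges of the steel marker clip, and keep it there for three seconds or more. Finish while still holding the grip at the mark, as the spring would draw it back, and leave the other things on the desk where they are.

Things in the scene. Friction and masses are not known exactly. Their poses are not given: they have to be found in the camera images.
- charger: Rose-gold plastic hearing-aid charger, fixed. Box 120 (x) x 190 (y) x 70 (z) mm; origin at the centre of its underside, z up; the front face (60 mm to -x) looks to the robot. On the front, the +y half has the hinged flap; from the -y half a tongue 12 mm thick, 74 mm wide (centred at y = -45.5 mm) sticks out 145 mm along -x, with the reset slide above it
- flap (a joint): Flap angle, rad: 0 = shut; starts 0.5 to 1.1 open (limit 1.4). Upright panel 8 mm thick, 92 mm wide, 12 to 64 mm above the desk; hinge upright at the charger's outer +y front edge, free edge swings out to -x. Light friction keeps it where left; over the last 0.14 rad it must be pushed past a spring ball catch (4 to 5 N at the free edge), then stays shut
- flap_hinge (a point): On the flap's hinge line, half-way up the flap (38 mm above the desk), in the middle of its thickness. Its axes turn with the flap: -y runs along the panel to the free edge, -x is the outward normal of the outer face (4 mm from this point)
- flap_edge (a point): Middle of the flap's free edge, on the outer face, 92 mm from the hinge line, 38 mm above the desk; axes as flap_hinge
- slide: Reset slide; origin at the centre of its upright grey grip, 47 mm above the desk, axes as the charger's. Grip 14 (x) x 30 (y) mm, from 14 to 66 mm above the desk; at rest 60 mm before the front face. Flat stem on its +x side, 14 mm wide, top 22 mm above the desk; small pointers at its foot. Pulls out along -x, 0 to 68 mm, against a spring (3 N at rest, 9 N fully out); let go, it springs back
- marker: Steel marker clip fixed astride the tongue, its place along the tongue varying (21 to 49 mm out from the slide's rest position); origin on the desk under its centre, axes parallel to the charger's. Two ridges 4 mm wide along x, top 17 mm above the desk, one on each side of the slide's way (23 to 36 mm sideways of its centre line), and cheeks out to 41 mm
- mark (a point): The mark: above the middle of the marker clip on the slide's centre line, 47 mm above the desk; where the grip's centre (slide) is to be held. Axes parallel to the charger's
- coaster: Round glass coaster, 92 mm across, 8 mm thick, loose; origin under its centre. Leave alone
- pill_box: White ceramic pill box 66 x 46 x 34 mm with a small knob, loose; origin under its centre. Leave alone
- magnifier: Small steel magnifier, 62 mm lens with a 75 mm folding arm to -x, 10 mm high, loose; origin under the lens. Leave alone
- pick: Grey cleaning pick, about 130 mm long, 8 mm high, loose; origin under its middle. Leave alone
- mug: Ceramic mug, 72 mm across, 88 mm high, handle to its +y, beside the charger, loose; origin under its centre. Leave alone
- glasses_case: Grey glasses case 56 x 150 x 39 mm behind the charger, loose; origin under its centre. Leave alone

How it is judged:
By the outcome, as a careful person would: the job done as asked, in the order asked, and still so for the second after the job is handed in, while the arm keeps its last pose, push and grip.
It also fails if it takes over 54 s, if anything falls off the work surface, if the arm or the gripper's body presses on something with over 40 N, if the wrist force passes 120 N, or if a joint passes its speed limit or range.

## Robot

A 6-joint arm with a two-finger parallel gripper is mounted at the origin on the work surface. World frame = base frame: x ahead of the robot, y to its left, z up, the work surface at z = 0. Lengths are in m, angles in rad, forces in N, time in s.
With the tool pointing down it reaches from about 0.35 to 0.975 m from the base axis. Payload 4.9 kg.
Tool frame: the origin (TCP) lies between the finger pads; the fingertips stand 14 mm ahead of it and the grasp point (between the pads) lies 5 mm behind it; z points along the fingers, y is the direction in which the jaws open and shut (so a half turn about z gives the same grasp; the last joint's range is limited). The gripper opens to 85 mm and grips with 20 to 120 N. Pads are 22 mm wide; open, the fingers measure 114 mm over their backs; the gripper's body (76 mm by 85 mm) begins 54 mm behind the grasp point. The pads swing forward as they close: fully open they stand 13 mm farther back than shut.
Start: joints at [-1.442, 0.053, 1.613, -0, 1.476, -0.119], TCP at [0.153, -0.606, 0.245] pointing down, gripper open.
Joint ranges: [-3.01, 3.01], [-1.01, 2.22], [0.06, 2.58], [-1.02, 4.17], [0.09, 2.62], [-3.14, 3.14]. Speed limits (rad/s): [2.57, 2.57, 3.14, 3.14, 3.14, 3.14].

## Interface

Orientations are given as a unit quaternion [w, x, y, z].
In Python, from workcell import robot gives the robot as it stands. Calls block until the motion is done:
- robot.move_ptp(position, orientation): joint-space move of the TCP to a pose.
- robot.servo_line(position, ori=None, rate=0.15, until_force=None): straight line of the TCP; ori=None keeps the orientation; rate is the mean speed in m/s. With until_force (N) it stops when the force on the tool has changed by that much, and returns True; else False.
- robot.goto_joints(angles): joint-space move.
- robot.set_gripper(opening, grip_force=None): finger opening in m; grip_force is the grip in N (None keeps the last); returns when the fingers have stopped.
- robot.sleep(seconds).
- robot.inverse_kinematics(position, orientation): joint angles nearest the present ones, or None.
- robot.get_image(name): name is "scene" or "side" or "wrist"; returns a dict with "img" (400x640x3 uint8, blue, green, red), "depth" (400x640 float32, m along the optical axis (not along the pixel's ray), 0 where there is no reading), "fx", "fy", "cx", "cy" (pixels), "k1" (the pictures are not rectified: a ray, as slopes to the right and down, at radius r is drawn at 1 + k1 r^2 times it, then the intrinsics apply), "R" (3x3) and "t" (3): a world point X has camera coordinates R X + t. Camera axes: x right, y down, z forward; pixel columns grow to the right and rows downward; lengths in m; the calibration is good to about 2 mm. A picture is of the moment at which its call begins.
A pose or a line that the arm cannot do raises robot.Unreachable and nothing moves.
- robot.close_job(): hands the job in, once; it reports no verdict.
Readings, each from a call of its own:
- robot.get_time_s(): time.
- robot.get_q(): joint angles.
- robot.get_qvel(): joint speeds.
- robot.get_tau(): joint torques, N m.
- robot.get_position(): TCP position.
- robot.get_eef_rot(): TCP orientation.
- robot.get_force(): force on the tool from outside, world axes, zero at the start.
- robot.get_ft_torque(): the same for the moment, N m.
- robot.get_grip_width(): finger opening in m.
Only numpy, scipy, OpenCV 4.12 (cv2) and the standard library are available. Lean on these libraries where they do the work, as an engineer would, in place of code of your own. Each camera call takes 0.05 s, during which the arm holds its last target. There are 200 camera calls.

## Working session

There is one attempt and no reset: what is moved stays moved. The work goes in short steps, each a Python script; the robot and the scene stay as the last script left them, time stands still between calls to the robot, and variables do not carry over. Pictures are saved under pics/ and viewed, on a budget of 10 in all, crops included, one or two more only if the job needs it, and the job is handed in when it is done.

```bash
mkdir -p pics; cat > h.py <<'E'
import numpy as np, cv2
from workcell import robot
def snap(n):
    d=robot.get_image(n); np.savez(f'pics/{n}.npz',**d); return d
def px(d,u,v,depth=None,z=None):
    x=(u-d['cx'])/d['fx']; y=(v-d['cy'])/d['fy']; s=np.array([x,y]); p=s.copy()
    for _ in range(20): p=s/(1+d['k1']*(p@p))
    r=np.array([p[0],p[1],1.]); R=d['R'];t=d['t']
    if z is not None:
        c=-R.T@t; w=R.T@r; return c+w*(z-c[2])/w[2]
    if depth is None: depth=np.median(d['depth'][int(v)-1:int(v)+2,int(u)-1:int(u)+2])
    return R.T@(r*depth-t)
E
python3 - <<'E'
from h import *
for n in('scene','side'):
    d=snap(n); cv2.imwrite(f'pics/{n}0.png',d['img']); print(n,-d['R'].T@d['t'],d['fx'],d['k1'],d['R'][2])
print(robot.get_time_s(),robot.get_eef_rot())
E
```

```text
scene [ 0.80488765 -0.38813627  0.76146292] 392.9743049451808 0.028569924954115946 [-0.26120548  0.51632075 -0.81558848]
side [0.34722979 0.67694711 0.57502323] 380.08060357766425 -0.07841285824468011 [ 0.2754604  -0.73532376 -0.6192096 ]
0.1 [-9.28876496e-04  9.92331535e-01  1.23601222e-01 -9.46851209e-06]
```

View pics/scene0.png

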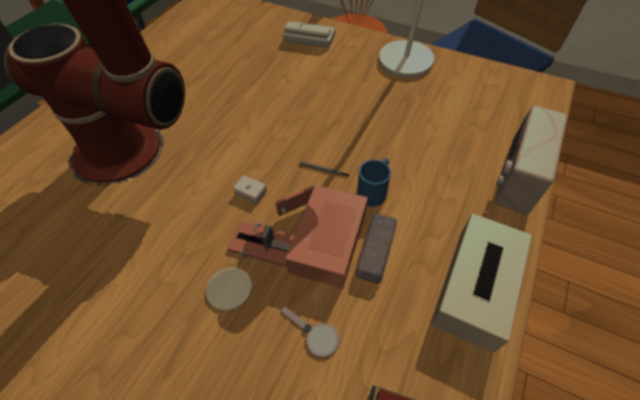

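View pics/side0.png

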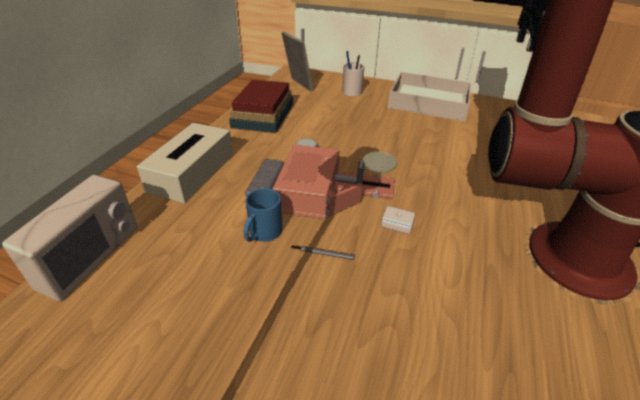

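The scene view shows the charger top at about (330,230), the flap at (295,200), the grip at (268,235), the pill box at (250,188) and the coaster at (229,289). The side view agrees. I'll enlarge both and get rough coordinates.

```bash
python3 - <<'E'
from h import *
d=dict(np.load('pics/scene.npz'));s=dict(np.load('pics/side.npz'))
a=cv2.resize(d['img'][160:320,200:400],None,fx=4,fy=3.75*4/3.75,interpolation=cv2.INTER_CUBIC)[:600]
cv2.imwrite('pics/sc1.png',cv2.convertScaleAbs(a,alpha=1.5)[:600])
for n,u,v in[('top',335,225),('flap',295,200),('grip',268,230),('pill',250,185),('coaster',229,289),('tongue',240,240)]: print(n,px(d,u,v).round(3))
E
```

```text
top [ 0.628 -0.001  0.07 ]
flap [0.515 0.032 0.047]
grip [ 0.508 -0.069  0.066]
pill [0.393 0.033 0.032]
coaster [ 0.484 -0.196  0.007]
tongue [ 0.443 -0.093  0.011]
```

View pics/sc1.png

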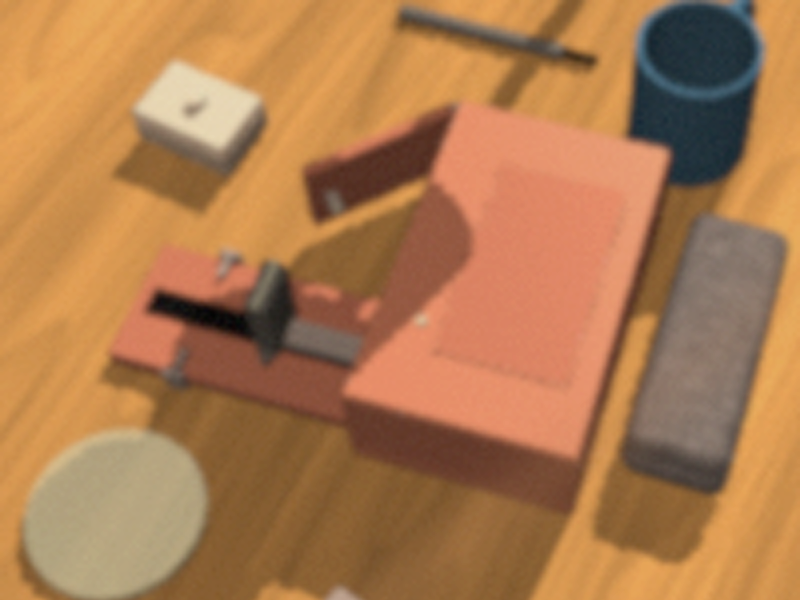

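The crop is clear: charger top corners, open flap, grip near the middle of the tongue and the marker ridges at crop (228,262) and (178,368). Next I'll get a wrist view from above for better measurements.

```bash
cat > charger0.py <<'E'
E
python3 - <<'E'
from h import *
d=dict(np.load('pics/scene.npz'))
C=[px(d,200+u/4,160+v/4,z=.07) for u,v in[(458,103),(670,150),(578,460),(347,397)]]
C=np.array(C); print(C.round(4), C.mean(0), [np.linalg.norm(C[i]-C[i-1]) for i in range(4)])
print([np.degrees(np.arctan2(*(v[1],v[0]))) for v in (C[1]-C[0],C[2]-C[3],C[0]-C[3],C[1]-C[2])])
for n,u,v,z in[('fl_edge',304,168,.064),('ridge+',228,254,.017),('ridge-',180,352,.017),('griptop',278,266,.066)]: print(n,px(d,200+u/4,160+v/4,z=z).round(4))
robot.move_ptp([0.42,-0.03,0.33],[0,1,0,0])
w=snap('wrist'); print(-w['R'].T@w['t'],w['R'][2],robot.get_time_s()); cv2.imwrite('pics/w1.png',cv2.convertScaleAbs(w['img'],alpha=1.4))
E
```

```text
[[ 0.5441  0.0712  0.07  ]
 [ 0.6619  0.0923  0.07  ]
 [ 0.6921 -0.0935  0.07  ]
 [ 0.5772 -0.1124  0.07  ]] [ 0.61881249 -0.01061881  0.07      ] [np.float64(0.18655132598994703), np.float64(0.11968634626071865), np.float64(0.18832860961578793), np.float64(0.11641550896037677)]
[np.float64(10.200774893365239), np.float64(9.339208128185621), np.float64(100.23327374762451), np.float64(99.2338203150544)]
fl_edge [ 4.867e-01 -4.000e-04  6.400e-02]
ridge+ [ 0.4567 -0.0433  0.017 ]
ridge- [ 0.4663 -0.1068  0.017 ]
griptop [ 0.5068 -0.061   0.066 ]
[ 0.50190291 -0.03107853  0.45912549] [-3.22161057e-01  4.11826637e-04 -9.46684786e-01] 2.4333
```

View pics/w1.png

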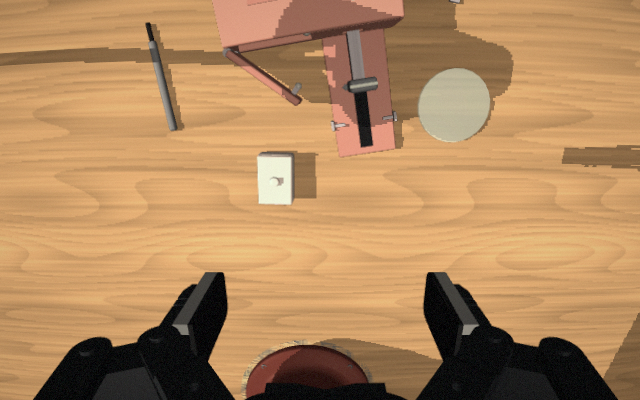

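The wrist view shows the flap from the hinge (230,50) to its edge (298,101), the grip at (363,85), the ridges at (338,126) and (389,118), and the pill box at (276,180). A closer look will give finer numbers.

```bash
python3 - <<'E'
from h import *
robot.move_ptp([0.56,-0.03,0.25],[0,1,0,0])
w=snap('wrist'); print(-w['R'].T@w['t'],robot.get_time_s()); cv2.imwrite('pics/w2.png',cv2.resize(cv2.convertScaleAbs(w['img'][0:300,150:550],alpha=1.4),None,fx=2,fy=2,interpolation=cv2.INTER_CUBIC))
E
```

```text
[ 0.64163123 -0.03083132  0.37938587] 3.1667
```

View pics/w2.png

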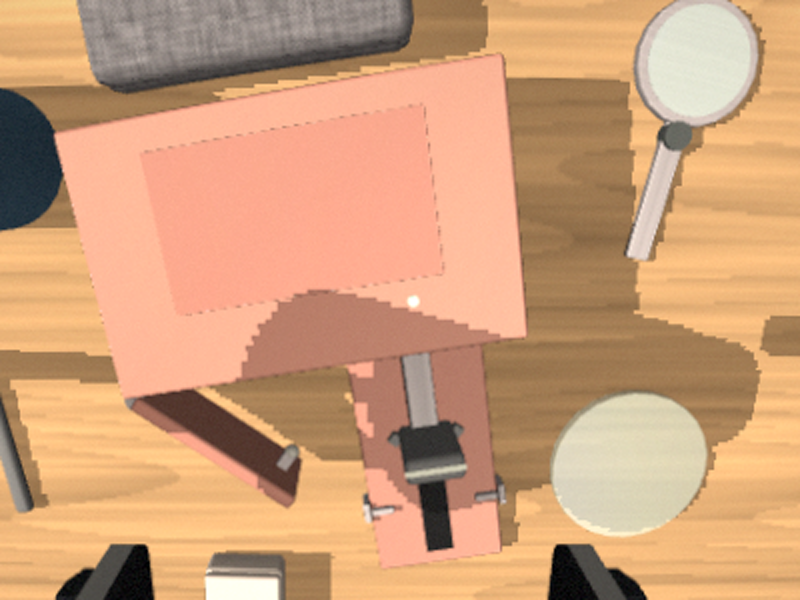

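```bash
python3 - <<'E'
from h import *
w=dict(np.load('pics/wrist.npz'))
P=lambda u,v,z:px(w,150+u/2,v/2,z=z)
C=np.array([P(57,132,.07),P(502,55,.07),P(526,338,.07),P(127,398,.07)])
fwd=[C[0]-C[3],C[1]-C[2]]; lef=[C[0]-C[1],C[3]-C[2]]
print(C.round(4)[:,:2],[np.linalg.norm(a) for a in fwd+lef])
a1=[np.arctan2(v[1],v[0]) for v in fwd];a2=[np.arctan2(-v[0],v[1]) for v in lef]
ya=(2*np.mean(a1)+3*np.mean(a2))/5; print(np.degrees(a1+a2+[ya]))
c=C.mean(0)[:2]; R=np.array([[np.cos(ya),-np.sin(ya)],[np.sin(ya),np.cos(ya)]])
print('c',c)
np.savez('ch.npz',c=c,ya=ya)
for n,u,v,z in[('tongueL',382,567,.012),('tongueR',500,551,.012),('ridge+',383,512,.017),('ridge-',487,494,.017),('ptr+',394,438,.014),('ptr-',459,428,.014),('gripTL',405,471,.066),('gripTR',464,461,.066),('gripBL',407,482,.066),('gripBR',467,471,.066),('flapEdgeOut',285,507,.064),('flapEdgeIn',298,492,.064),('flapmid out',210,458,.064),('pillTL',207,572,.034),('pillTR',284,573,.034),('coasterL',550,465,.008)]:
    p=P(u,v,z); print(n,p[:2].round(4),(R.T@(p[:2]-c)*1000).round(1))
# depth check on charger top
print(px(w,150+200/2,180/2),px(w,150+384/2,512/2),px(w,150+488/2,494/2),px(w,150+436/2,472/2))
E
```

```text
[[ 0.6585  0.0922]
 [ 0.6873 -0.0923]
 [ 0.5697 -0.1105]
 [ 0.5411  0.0736]] [np.float64(0.11888183858904598), np.float64(0.11895538069449325), np.float64(0.18674051959732116), np.float64(0.18624973554842145)]
[9.04440605 8.80789661 8.86308941 8.8402996  8.88147723]
c [ 0.61414322 -0.00924145]
tongueL [ 0.4151 -0.05  ] [-202.9   -9.5]
tongueR [ 0.4259 -0.1206] [-203.2  -80.9]
ridge+ [ 0.4547 -0.0497] [-163.7  -15.4]
ridge- [ 0.4661 -0.1091] [-161.7  -75.8]
ptr+ [ 0.4994 -0.0553] [-120.5  -27.8]
ptr- [ 0.5053 -0.0914] [-120.2  -64.4]
gripTL [ 0.5023 -0.0576] [-117.9  -30.5]
gripTR [ 0.5076 -0.0861] [-117.1  -59.5]
gripBL [ 0.4964 -0.0587] [-123.9  -30.7]
gripBR [ 0.5023 -0.0879] [-122.7  -60.4]
flapEdgeOut [0.4817 0.0018] [-129.1   31.4]
flapEdgeIn [ 0.49   -0.0049] [-121.9   23.5]
flapmid out [0.5083 0.0378] [-97.3  62.8]
pillTL [0.4251 0.0508] [-177.5   88.5]
pillTR [0.4247 0.0069] [-184.7   45.2]
coasterL [ 0.4802 -0.1466] [-153.6 -115. ]
[0.63828142 0.0324148  0.07224693] [ 0.45494307 -0.05027439  0.01737954] [ 0.46643164 -0.10954814  0.01767072] [ 0.50216886 -0.07261161  0.06687149]
```

```bash
cat >> h.py <<'E'
D=np.load('ch.npz'); c=D['c']; ya=float(D['ya']); Rc=np.array([[np.cos(ya),-np.sin(ya)],[np.sin(ya),np.cos(ya)]])
def W(x,y,z): return [*(c+Rc@np.array([x,y])/1000),z/1000]
def Q(psi): return [0,np.cos(psi/2),np.sin(psi/2),0]
def L(p): return (Rc.T@(np.array(p[:2])-c)*1000).round(1),round(p[2]*1000,1)
E
python3 - <<'E'
from h import *
for k in(1,-1):
    q=robot.inverse_kinematics(W(-140,75,150),Q(ya+k*np.pi/2)); print(k,q)
    if k==1 or q is None or abs(q[5])<abs(best[5]): best,o=q,Q(ya+k*np.pi/2)
np.save('o.npy',o)
H=np.array([-63,95.])
def T(f,s=80): 
    p=H+s*np.array([-np.sin(f),-np.cos(f)])+4*np.array([-np.cos(f),np.sin(f)]); return p+[-15,11]
robot.set_gripper(0.0,40)
robot.move_ptp(W(*T(1.08),150),o); robot.servo_line(W(*T(1.08),44),rate=.1)
print(L(robot.get_position()),robot.get_force().round(1) if hasattr(robot.get_force(),'round') else robot.get_force())
for f in np.arange(.95,.21,-.1):
    hit=robot.servo_line(W(*T(f),44),rate=.08,until_force=12); print(round(f,2),hit,np.round(robot.get_force(),1))
    if hit: break
print(L(robot.get_position()),robot.get_time_s())
E
```

```text
1 [-6.69380657e-02 -2.63094265e-01  2.06739673e+00 -4.44089210e-16
  1.33729018e+00 -2.21949086e-01]
-1 [-6.69380657e-02 -2.63094265e-01  2.06739673e+00 -4.44089210e-16
  1.33729018e+00  2.91964357e+00]
(array([-149.8,   71.7]), np.float64(44.8)) [ 0.2 -0.2 -0.2]
0.95 False [-0.4  1.1  0.2]
0.85 False [-0.4  0.   0.3]
0.75 False [0.2 0.2 0.2]
0.65 False [ 0.4  0.4 -0.5]
0.55 False [-0.5  0.2  0.6]
0.45 False [-0.8  0.6  0.1]
0.35 False [-0.6  0.2  0.3]
0.25 False [ 0.2 -0.6 -0.4]
(array([-101.5,   29.5]), np.float64(44.1)) 8.6167
```

```bash
python3 - <<'E'
from h import *
for x in range(-98,-64,2):
    hit=robot.servo_line(W(x,26,44),rate=.04,until_force=13); print(x,hit,L(robot.get_position())[0],np.round(robot.get_force(),1))
    if hit: break
w=snap('wrist');d=snap('scene');a=cv2.resize(cv2.convertScaleAbs(d['img'][160:280,220:380],alpha=1.5),None,fx=5,fy=5,interpolation=cv2.INTER_CUBIC)
cv2.imwrite('pics/s3.png',a);print(robot.get_time_s())
E
```

```text
-98 False [-97.9  25.8] [-0.4 -0.7 -0.4]
-96 False [-95.9  26. ] [-0.2 -0.4  0.7]
-94 False [-93.8  26. ] [-0.7  1.  -0.7]
-92 False [-91.9  26. ] [ 0.7  0.1 -0.1]
-90 False [-90.2  26. ] [-1.5 -1.   0.9]
-88 False [-89.3  25.8] [-6.3 -1.9  3.6]
-86 False [-85.8  25.9] [-1.   0.  -0.8]
-84 False [-83.4  26.1] [-0.7 -0.1 -0.8]
-82 False [-81.6  26.1] [-0.3 -0.4 -0.1]
-80 False [-80.2  26.1] [-2.   0.4  0.4]
-78 False [-79.9  26. ] [-8.6 -1.4  6. ]
-76 False [-79.6  26. ] [-16.2  -3.6  10.8]
-74 False [-79.2  25.9] [-23.   -5.6  16.4]
-72 False [-79.   25.8] [-29.1  -6.1  22. ]
-70 False [-78.9  25.8] [-37.1  -8.3  28.6]
-68 False [-78.8  25.8] [-45.1 -10.1  36.3]
-66 False [-78.7  25.8] [-54.  -11.8  42.9]
12.9917
```

View pics/s3.png

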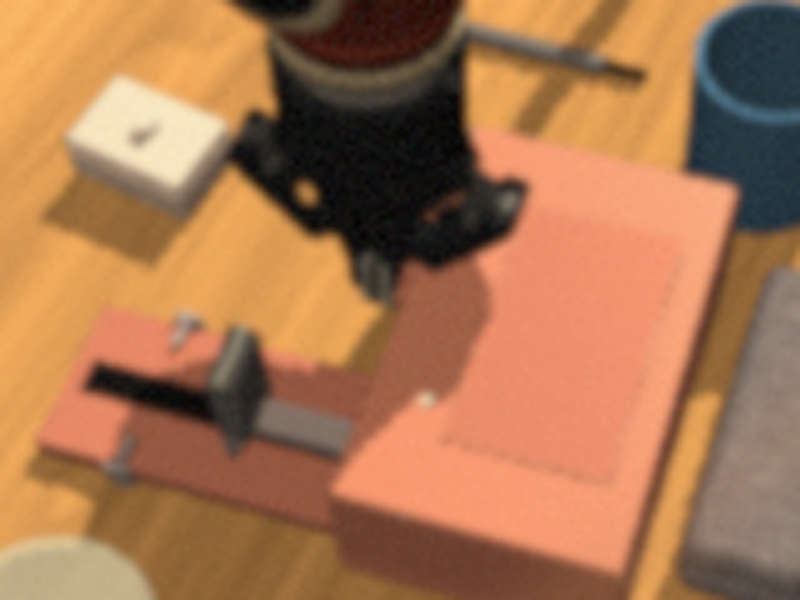

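The catch gave a 6 N peak at -89 mm, then a drop, and the flap hit its stop at -80 mm. `until_force` is relative to each call, so my short steps never triggered it and the push went higher than I intended, to about 54 N. I'm backing off now and will look.

```bash
python3 - <<'E'
from h import *
o=np.load('o.npy')
robot.servo_line(W(-105,26,44),rate=.1); print(np.round(robot.get_force(),1))
robot.servo_line(W(-110,26,130),rate=.15)
robot.set_gripper(0.05,60)
robot.move_ptp(W(-60,-45.5,250),o)
w=snap('wrist'); print(-w['R'].T@w['t'],robot.get_time_s()); cv2.imwrite('pics/w4.png',cv2.convertScaleAbs(w['img'],alpha=1.4))
E
```

```text
[-0.2 -0.1 -0.2]
[0.54728459 0.01836199 0.37799518] 15.4833
```

View pics/w4.png

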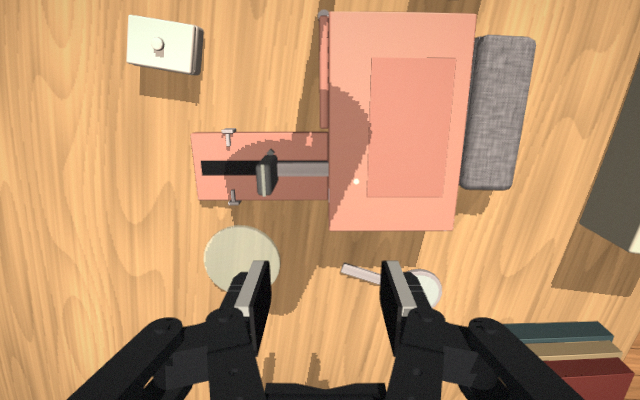

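The flap lies flush along the front face, (320–328, 14–128), so it's shut. The grip is at (266,172) and the ridges are at (228,139) and (233,196). Now I'll grasp the grip with the jaws along x and pull.

```bash
python3 - <<'E'
from h import *
o=np.load('o.npy')
w=dict(np.load('pics/wrist.npz'))
for n,u,v,z in[('ridge+',228,139,.017),('ridge-',233,194,.017),('front',328,100,.07),('tend',195,198,.012),('tend2',192,134,.012)]: print(n,L(px(w,u,v,z=z)))
robot.move_ptp(W(-120,-45.5,130),o)
print('down',robot.servo_line(W(-120,-45.5,46),rate=.1,until_force=12),L(robot.get_position()))
robot.set_gripper(0.0,70); print(robot.get_grip_width(),np.round(robot.get_force(),1))
robot.servo_line(W(-158,-45.5,46),rate=.05); robot.sleep(.2)
print(L(robot.get_position()),robot.get_grip_width(),Rc.T@np.array(robot.get_force()[:2]))
for n in('wrist','scene'): d=snap(n)
w=dict(np.load('pics/wrist.npz')); s=d
a=np.hstack([cv2.resize(cv2.convertScaleAbs(w['img'][100:400,120:520],alpha=1.5),(400,300)),cv2.resize(cv2.convertScaleAbs(s['img'][205:280,215:315],alpha=1.5),(400,300))])
b=snap('side');b=cv2.resize(cv2.convertScaleAbs(b['img'][160:220,330:410],alpha=1.5),(400,300),interpolation=cv2.INTER_CUBIC)
cv2.imwrite('pics/m5.png',np.vstack([a,np.hstack([b,b*0])]));print(robot.get_time_s())
E
```

```text
ridge+ (array([-162.3,  -14. ]), np.float64(17.0))
ridge- (array([-161.9,  -73.3]), np.float64(17.0))
front (array([-59.7,  26.4]), np.float64(70.0))
tend (array([-206.3,  -79.5]), np.float64(12.0))
tend2 (array([-201.4,   -9.2]), np.float64(12.0))
down False (array([-119.3,  -45.8]), np.float64(46.8))
0.013439729457805718 [1.9 0.6 1.1]
(array([-157.3,  -45.8]), np.float64(46.9)) 0.01321635448263818 [6.18301779 1.00714274]
18.75
```

View pics/m5.png

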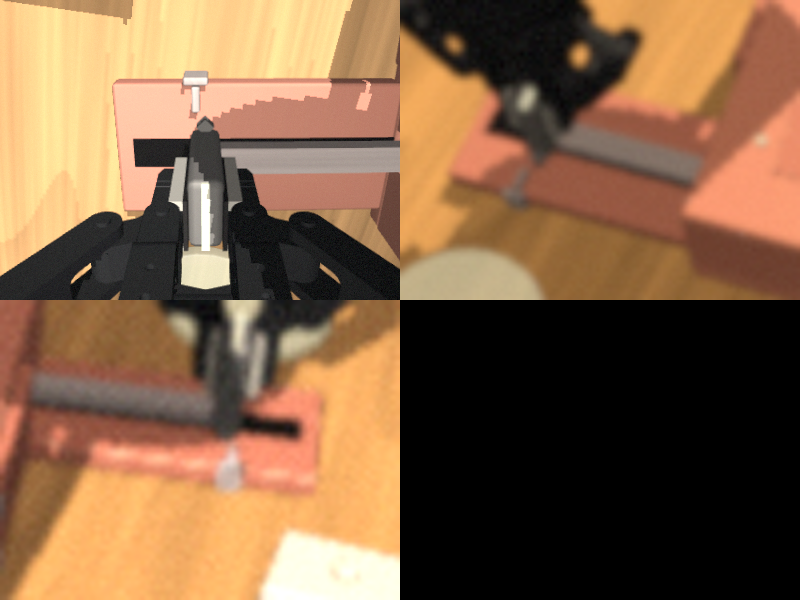

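The wrist crop shows the upright ridge centred at about (196,98) and the slide's pointer tip at (205,119), so the grip is a few mm short of the mark. I'll measure in an enlarged view.

```bash
python3 - <<'E'
from h import *
w=dict(np.load('pics/wrist.npz'))
print('ridge',L(px(w,120+196,198,z=.017)),'ptr',L(px(w,120+204.5,220,z=.016)),'depths',px(w,316,198)[2],px(w,325,221)[2])
p0=robot.get_position(); dx=(L(px(w,316,198,z=.017))[0]-L(px(w,324.5,220,z=.016))[0])[0]; print(dx)
p=np.array(p0); p[:2]+=Rc@np.array([dx/1000,0]); robot.servo_line(p,rate=.04); robot.sleep(.2)
print(L(robot.get_position()),robot.get_grip_width())
w=snap('wrist'); cv2.imwrite('pics/w6.png',cv2.resize(cv2.convertScaleAbs(w['img'][160:260,270:390],alpha=1.5),None,fx=6,fy=6,interpolation=cv2.INTER_CUBIC)); print(robot.get_time_s())
E
```

```text
ridge (array([-162.8,  -14.2]), np.float64(17.0)) ptr (array([-158.7,  -25.8]), np.float64(16.0)) depths 0.01764890879168964 0.019843289273881307
-4.100000000000023
(array([-161.4,  -45.8]), np.float64(46.9)) 0.012826694296502758
19.25
```

View pics/w6.png

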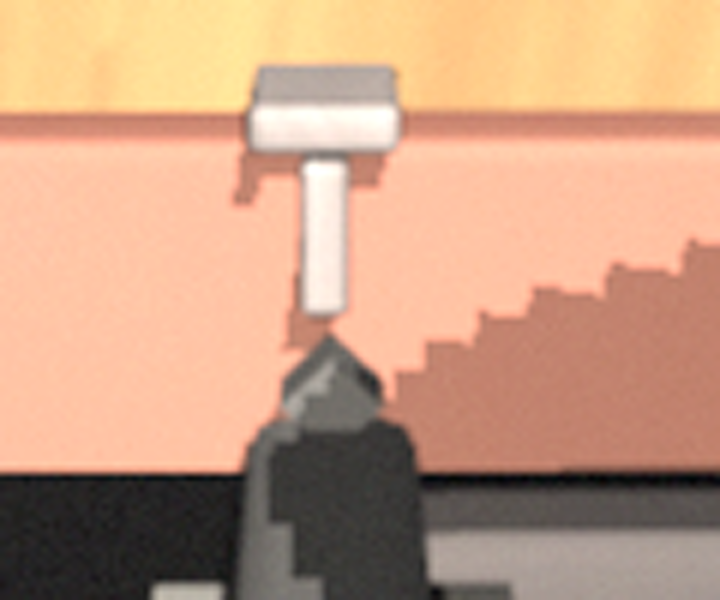

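The pointer tip at (331,338) is about 6 px, or 0.5 mm, short of the ridge centre at column 325. I'll correct by that and hold.

```bash
python3 - <<'E'
from h import *
w=dict(np.load('pics/wrist.npz'))
f=lambda u,v,z:L(px(w,270+u/6-.4,160+v/6-.4,z=z))[0][0]
r=(f(325,165,.017),f(325,305,.017)); t=[f(331,338,z) for z in(.013,.016,.019)]; print(r,t)
dx=np.mean(r)-t[1]; dx=float(np.clip(dx,-1,.3)); print(dx)
p=np.array(robot.get_position()); tgt=p.copy(); tgt[:2]+=Rc@np.array([dx/1000,0]); 
robot.servo_line(tgt,rate=.02); robot.sleep(.3)
print(L(p),L(robot.get_position()))
w=snap('wrist'); cv2.imwrite('pics/w7.png',cv2.resize(cv2.convertScaleAbs(w['img'][160:260,270:390],alpha=1.5),None,fx=6,fy=6,interpolation=cv2.INTER_CUBIC)); print(robot.get_time_s())
E
```

```text
(np.float64(-163.2), np.float64(-163.2)) [np.float64(-162.7), np.float64(-162.7), np.float64(-162.7)]
-0.5
(array([-161.4,  -45.8]), np.float64(46.9)) (array([-161.8,  -45.8]), np.float64(46.9))
19.85
```

View pics/w7.png

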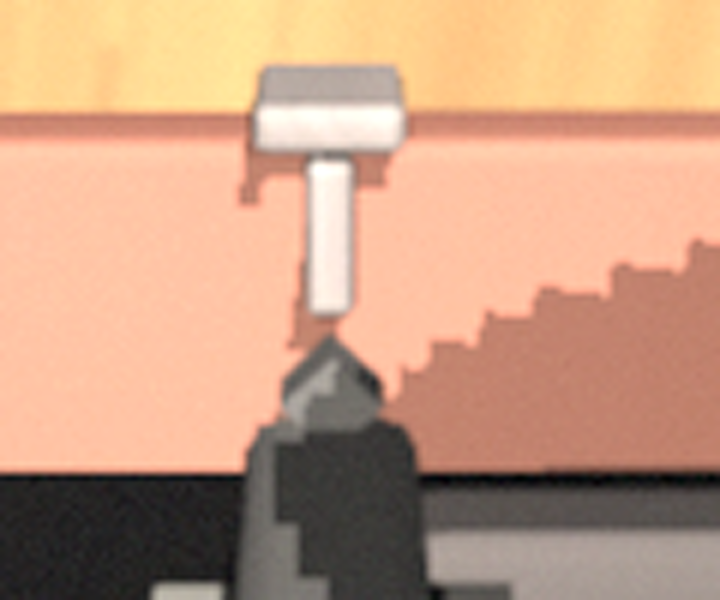

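The pointer tip and the ridge centre are now both at column 331. I'll hold, check again and hand in.

```bash
python3 - <<'E'
from h import *
a=np.load('pics/wrist.npz')['img'][160:260,270:390].astype(int)
robot.sleep(4.5)
b=snap('wrist'); print(abs(b['img'][160:260,270:390].astype(int)-a).mean(),L(robot.get_position()),robot.get_grip_width(),np.round(robot.get_force(),1))
s=snap('scene')
# flap top still along the front face? points at shut flap position
for y in(10,40,80):
    X=np.array(W(-66,y,64)); cpt=s['R']@X+s['t']; q=cpt[:2]/cpt[2]; q=q*(1+s['k1']*(q@q)); u,v=q[0]*s['fx']+s['cx'],q[1]*s['fy']+s['cy']; print(y,L(px(s,u,v)))
print(robot.get_time_s()); robot.close_job()
E
```

```text
1.2493333333333334 (array([-161.8,  -45.8]), np.float64(46.9)) 0.013006599906453054 [ 6.9  2.1 -1. ]
10 (array([-84.6,  49.2]), np.float64(-2.0))
40 (array([-84.1,  81.1]), np.float64(-0.6))
80 (array([-84.6, 125.8]), np.float64(-2.0))
24.45
the job is handed in; nothing more can be done
```

I shut the flap and pulled the slide's grip out to the mark. I handed the job in at 24.5 s with the grip still held there.

- **Flap:** The push showed a force peak of about 6 N, a drop, then a firm stop. The wrist picture taken after I backed the hand off showed the flap flush along the charger's front.
- **Slide:** The grip is held in the jaws at about 13 mm opening, with about 7 N of spring pull. The visible pointer tip lined up with its ridge's centre to within about 0.2 mm. After a 4.5 s hold the arm position was unchanged and the wrist picture almost the same. I could only see the pointer and ridge on the +y side.

**Checks that disagreed or were weak:**
- **Flap push too hard:** `until_force` works relative to each call, so my 2 mm steps never tripped it. The fingers pressed the shut flap to about 54 N horizontally, with about 43 N upward at the wrist, before I backed off. The wrist force stayed below 120 N. I can't rule out that part of the gripper body touched the charger's top edge.
- **Last flap check failed:** A final depth check from the scene camera hit the desk instead of the flap. The points I chose were probably just in front of its outer face, so it neither confirms nor denies that the flap is shut. I relied on the earlier picture.
- **Loose things:** I saw no sign of contact with any of them, but I did not measure their positions again at the end.

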